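# Seat the steel bench block in its holder and bolt it in

## Task

Push the loose steel bench block with the fingertips through the mouth of the wooden holder, between its two cheeks, until it is fully home against the back stop. Then push the black bolt head fully in, so that the bolt stands across behind the block and keeps it from walking under the hammer. Only push: do not lift the block, leave the hammer and the loose brass blank beside it alone, and take the hand away at the end.

Things in the scene. Friction and masses are not known exactly. Their poses are not given: they have to be found in the camera images.
- bench_block: loose square block of bare grey steel, 70 x 70 mm, 22 mm high, 0.6 to 1.05 kg, lying flat on the bench top to the right of the holder; slides at a push of 3 to 8 N. Origin: centre of its underside; x and y square to its sides, z up. All four sides serve equally. A monitor's lower right corner hangs over the bench at world x = 0.66, y = 0.05, from 0.07 m up: keep the hand clear of it.
- holder: U-shaped frame of pale wood fixed on the bench, 18 mm high, no floor. Origin: bench level, under the centre of the block when home; z up. The block slides in along its +y (to the robot's left). Two cheeks at x = +-36.5 to +-58.5 mm leave a gap of 73 mm for the 70 mm block; the back stop's face is at y = +35 mm.
- mouth (a point): centre of the holder's open mouth, at bench level, holder x = 0, y = -65 mm, axes as the holder's. The cheeks' ends are round noses (radius 11 mm about holder y = -54 mm) that reach to here and flare the gap. From y = -54 mm on the gap is parallel.
- bolt (a joint): steel bolt, round rod 10 mm thick, axis 12 mm above the bench, in the far (+x) cheek, on the line holder y = -42.5 mm. Slides to holder -x, about 1.5 N of friction, stays where left. In m: 0 withdrawn (tip in the cheek, 8 mm short of the gap), 0.034 fully in (tip 26 mm into the gap, behind the block). A block not home stops it.
- bolt_head (a point): centre of the flat outer end of the bolt's round black push head (20 mm across, 12 mm long, 12 mm above the bench); moves with the bolt. In the holder's frame at x = 116.5 mm minus the joint value, y = -42.5 mm. Push it towards holder -x. A brass bracket 24 mm wide, 21 mm high holds the rod at holder x = 58.5 to 70.5 mm.
- hammer: chasing hammer with wooden handle and round steel head, 218 mm long, 27 mm high, lying at the right of the bench; not to be disturbed. Origin: centre of its underside, y along the handle.
- brass_blank: loose pressed brass tile, 54 x 38 x 5 mm, lying at the right beside the hammer; not to be disturbed. Origin: centre of its underside.

How it is judged:
On the way, in this order (a step that is already met when the one before it is completed fails the run):
1. the block is fully home in the holder while the bolt is still withdrawn (y of bench_block in the frame of holder above -0.0035 m and x of bench_block in the frame of holder between -0.004 and 0.004 m and value of joint bolt below 0.012 m), for 0.2 s.
2. the bolt is pushed fully in behind the block (value of joint bolt above 0.03 m), for 0.2 s.
At the end, for the whole second after the job is handed in: The block lies flat in the holder within 3.5 mm of the back stop and between the cheeks, at rest, and the bolt is at least 30 of its 34 mm in (y of bench_block in the frame of holder between -0.0035 and 0.003 m and x of bench_block in the frame of holder between -0.004 and 0.004 m and height (world z) of bench_block below 0.003 m and angle between bench_block's own z axis and vertical below 0.05 rad and value of joint bolt above 0.03 m and linear speed of bench_block below 0.01 m/s); the robot touches nothing.
It fails at once if the block was lifted or tipped instead of pushed (height (world z) of bench_block above 0.01 m or angle between bench_block's own z axis and vertical above 0.2 rad).
It fails at once if the hammer was moved (distance of hammer from where it was at the start of the episode above 0.02 m).
It fails at once if the brass blank was moved (distance of brass_blank from where it was at the start of the episode above 0.02 m).
It also fails if it takes over 72 s, if anything falls off the work surface, if the arm or the gripper's body presses on something with over 40 N, if the wrist force passes 120 N, or if a joint passes its speed limit or range.

## Robot

A 7-joint arm with a two-finger parallel gripper is mounted at the origin on a cart in front of the work surface, level with it; the furniture and walls round the work are solid. World frame = base frame: x ahead of the robot, y to its left, z up, the work surface at z = 0. Lengths are in m, angles in rad, forces in N, time in s.
With the tool pointing down it reaches from about 0.425 to 0.875 m from the base axis. Payload 4.7 kg.
Tool frame: the origin (TCP) lies midway between the tips of the shut fingers; the grasp point (between the pads) lies 19 mm behind it; z points along the fingers, y is the line along which they close (so a half turn about z gives the same grasp; the last joint's range is limited). The gripper opens to 87 mm and grips with 3 to 60 N. Pads are 19 mm wide; open, the fingers measure 117 mm over their backs; the gripper's body (75 mm by 190 mm) begins 51 mm behind the grasp point.
Start: joints at [-1.114, 0.321, -0.07, 1.45, 0.023, 1.371, -0.057], TCP at [0.279, 0.587, 0.223] pointing down, gripper open.
Joint ranges: [-2.86, 2.86], [-0.3, 2.09], [-1.38, 1.24], [0.06, 2.45], [-1.56, 4.7], [0.09, 2.05], [-2.69, 2.69]. Speed limits (rad/s): [2.57, 2.57, 3.14, 3.14, 3.14, 3.14, 3.14].

## Interface

Orientations are given as a unit quaternion [x, y, z, w].
In Python, from plant import bot gives the robot as it stands. The module is installed in compiled form; this text tells all that it offers.
- The arm moves only by the tool move_arm, never from a script. Its arguments are lists of equal length, an entry for each row: "delta_pos": the shift along the tool's x, y, z in mm, a list of three; "twist": the turn, a rotation vector about the tool's x, y, z in rad, a list of three; "grip": the finger opening in mm, from 0 to 87. In form: {"delta_pos": [[dx, dy, dz], ...], "twist": [[ax, ay, az], ...], "grip": [grip, ...]}. A call has 1 to 12 rows; each row shifts and turns the commanded pose from where the row before left it, along the tool's axes as they then stand; what a row does not reach is not made up. A row lasts 1/10 s, in which the tool goes at most 50 mm and 8.59 degrees, less where a joint would pass 70% of its speed; a pose out of reach is approached as far as the arm can. A call with a gripper value outside its range is refused whole. The fingers move at their own pace and stop on an object; the grip force is fixed at half the most. Time passes only in rows, so rows that do not move let the fingers close. It gives the time, the measured TCP pose, the force, the opening and the grip force at its end, in the units of the state.
- bot.sense(): the state, without advancing time (a new reading comes with each control period).
- bot.snapshot(name): name is "scene" or "top" or "wrist"; returns a dict with "pixels" (400x640x3 uint8, red, green, blue), "mtx" (3x3 intrinsics, pixels), "position" and "rotation" of the camera in the world. Camera axes: x right, y down, z forward; pixel columns grow to the right and rows downward; lengths in m; the calibration is good to about 2 mm. A picture is of the moment at which its call begins. There is no depth.
- bot.sign_off(): hands the job in; it is judged then, once.
The state is a dict: "time": time; "joints": joint angles; "dq": joint speeds; "joint_torque": joint torques, N m; "ee_pos": TCP position; "eef_rot": TCP orientation; "force": force on the tool from outside, world axes, zero at the start; "wrist_torque": the same for the moment, N m; "width": finger opening in m; "gripper_force": force on a finger pad.
Only numpy, scipy, OpenCV 4.12 (cv2) and the standard library are available. Lean on these libraries where they do the work, as an engineer would, in place of code of your own. Each camera call takes 0.05 s, during which the arm holds its last target. There are 200 camera calls.

## Working session

There is one attempt and no reset: what is moved stays moved. The work goes in short steps, Python scripts to look and compute and a tool call to move; the robot and the scene stay as the last step left them, time stands still between calls to the robot, and variables do not carry over. Pictures are saved under pics/ and viewed, at most 10 in all, crops included, and the job is handed in when it is done.

Besides the shell and the picture viewer there is one more tool, called after "Request:" as name(argument=value, ...) on one line, values as JSON. move_arm: Moves the arm, as the interface text tells. Its arguments: {"type":"object","properties":{"delta_pos":{"type":"array","items":{"type":"array","items":{"type":"number"}}},"twist":{"type":"array","items":{"type":"array","items":{"type":"number"}}},"grip":{"type":"array","items":{"type":"number"}}},"required":["delta_pos","twist","grip"]}

```bash
mkdir -p pics; cat > h.py <<'E'
import numpy as np,cv2
from plant import bot
from scipy.spatial.transform import Rotation as R
def snap(n,f=None):
    s=bot.snapshot(n)
    if f: cv2.imwrite('pics/'+f,s['pixels'][:,:,::-1])
    r=np.array(s['rotation'],float)
    s['R']=r if r.shape==(3,3) else R.from_quat(r).as_matrix()
    return s
def ray(s,uv,z):
    d=s['R']@np.linalg.inv(s['mtx'])@np.array([uv[0],uv[1],1.])
    p=np.array(s['position']);return p+d*(z-p[2])/d[2]
def proj(s,p):
    q=np.array(s['mtx'])@s['R'].T@(np.array(p)-s['position']);return q[:2]/q[2]
E
python3 - <<'E'
from h import *
a=snap('scene','a.png');b=snap('top','b.png')
for s in(a,b):print(s['mtx'],s['position'],s['rotation'])
print(bot.sense())
E
```

```text
[[415.81891549   0.         322.1775725 ]
 [  0.         415.81891549 192.57421577]
 [  0.           0.           1.        ]] [-0.00855044 -0.43914049  0.76098012] [ 0.84387785 -0.38246655  0.16239578 -0.33943649]
[[376.64423286   0.         323.37653282]
 [  0.         376.64423286 193.08634043]
 [  0.           0.           1.        ]] [0.32995156 0.00960777 1.09422207] [ 0.71358415 -0.6949223   0.06396588 -0.061555  ]
{'time': 0.1, 'joints': array([-1.11388932,  0.32174117, -0.07005208,  1.45152081,  0.02261996,
        1.37082645, -0.0568735 ]), 'dq': array([-0.00025369, -0.00318531, -0.00014123, -0.00303075,  0.00175258,
       -0.00044826, -0.00027369]), 'joint_torque': array([ 3.56425528e-05, -4.92574024e+01, -4.05510915e-01, -3.13396025e+01,
       -6.41970173e-02,  3.94981191e-02,  8.86466955e-05]), 'ee_pos': array([0.2783694 , 0.58683382, 0.22159182]), 'eef_rot': array([ 2.19586001e-01,  9.75592772e-01, -8.45436846e-04, -1.27215280e-04]), 'force': array([-0.13930157,  0.06116078, -0.12824052]), 'wrist_torque': array([ 0.0057625 , -0.02927955, -0.028054  ]), 'gripper_force': 0.0, 'width': 0.08719549138163861}
```

View pics/b.png

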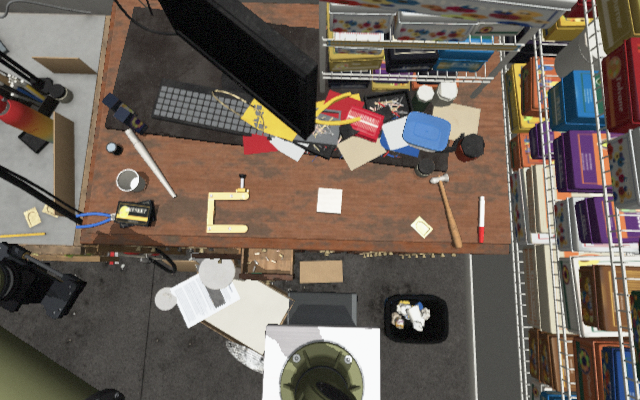

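View pics/a.png

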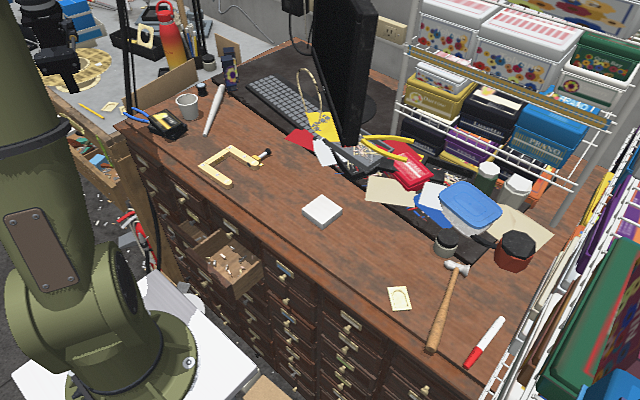

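The top view shows the white-lit block at (329,200), the U-shaped holder at (228,212) opening right, and the bolt head at (242,180). The hammer is at about (447,210) and the brass blank at (422,227). The scene view agrees: block (321,209), holder (230,165), bolt head (265,154).

```bash
python3 - <<'E'
from h import *
for n,bb,hb in(('top',(305,175,355,225),(198,168,256,240)),('scene',(290,185,350,235),(190,138,275,192))):
    s=snap(n);im=s['pixels'];hsv=cv2.cvtColor(im,cv2.COLOR_RGB2HSV)
    def m(box,mask):
        k=np.zeros(mask.shape,np.uint8);x0,y0,x1,y1=box;k[y0:y1,x0:x1]=mask[y0:y1,x0:x1]
        c,_=cv2.findContours(k*255,0,1);return max(c,key=cv2.contourArea)
    c=m(bb,(hsv[...,2]>150)&(hsv[...,1]<60)) 
    r=cv2.minAreaRect(c);print(n,'block',r,ray(s,r[0],.022))
    pts=np.array([ray(s,p,.022)[:2] for p in cv2.boxPoints(r)]);print(pts.round(4).tolist())
    c=m(hb,(hsv[...,2]>150)&(hsv[...,0]<35)&(hsv[...,1]>40)&(hsv[...,1]<170))
    W=np.array([ray(s,p,.018)[:2] for p in c[:,0].astype(float)],np.float32)
    r=cv2.minAreaRect(W);print('holder',r,cv2.boxPoints(r).round(4).tolist())
    x0,y0,x1,y1=hb
    cv2.imwrite('pics/c_%s.png'%n,cv2.resize(im[y0-10:y1+10,x0-5:x1+110,::-1],None,fx=4,fy=4,interpolation=2))
E
```

```text
top block ((329.04486083984375, 199.9621124267578), (24.498416900634766, 24.66451072692871), 4.763641834259033) [ 0.502909   -0.00840005  0.022     ]
[[0.4692, 0.0288], [0.5411, 0.0249], [0.537, -0.046], [0.4652, -0.0413]]
holder ((0.46553266048431396, 0.2952393889427185), (0.13165801763534546, 0.14476299285888672), 4.528017520904541) [[0.39419999718666077, 0.362199991941452], [0.40560001134872437, 0.21789999306201935], [0.536899983882904, 0.22830000519752502], [0.5253999829292297, 0.3725999891757965]]
scene block ((321.5, 208.5), (32.19999694824219, 25.39999771118164), 36.869895935058594) [ 0.50046947 -0.01016329  0.022     ]
[[0.4668, 0.0253], [0.5421, 0.0434], [0.5343, -0.0458], [0.4624, -0.0591]]
holder ((0.46473604440689087, 0.25686532258987427), (0.2746753692626953, 0.13630130887031555), 87.85585021972656) [[0.39149999618530273, 0.12219999730587006], [0.5277000069618225, 0.11710000038146973], [0.5379999876022339, 0.39160001277923584], [0.4018000066280365, 0.396699994802475]]
```

View pics/c_top.png

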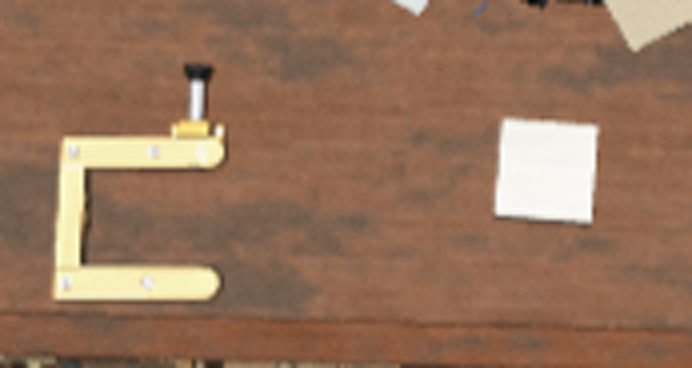

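Request:
move_arm(delta_pos=[[0, 0, 0], [0, 0, 0], [0, 0, 0], [0, 0, 0], [0, 0, 0], [0, 0, 0], [0, 0, 0], [0, 0, 0]], twist=[[0, 0, 0.141], [0, 0, 0.141], [0, 0, 0.141], [0, 0, 0.141], [0, 0, 0.141], [0, 0, 0.141], [0, 0, 0.141], [0, 0, 0.141]], grip=[20, 20, 20, 20, 20, 20, 20, 20])

```text
time: 1.0
ee_pos: [0.2784, 0.5872, 0.2223]
eef_rot: [0.709, 0.705, -0.0, 0.0]
force: [-0.2, 0.7, 0.0]
width: 0.0309
gripper_force: 0.0
```

Request:
move_arm(delta_pos=[[-31, 19, 0], [-31, 19, 0], [-31, 19, 0], [-31, 19, 0], [-31, 19, 0], [-31, 19, 0], [-31, 19, 0], [-31, 19, 0], [-31, 19, 0], [-31, 19, 0], [0, 0, 0], [0, 0, 0]], twist=[[0, 0, 0], [0, 0, 0], [0, 0, 0], [0, 0, 0], [0, 0, 0], [0, 0, 0], [0, 0, 0], [0, 0, 0], [0, 0, 0], [0, 0, 0], [0, 0, 0], [0, 0, 0]], grip=[20, 20, 20, 20, 20, 20, 20, 20, 20, 20, 20, 20])

```text
time: 2.2
ee_pos: [0.4688, 0.2766, 0.2225]
eef_rot: [0.708, 0.706, 0.0, -0.0]
force: [-0.5, 0.5, -0.2]
width: 0.0201
gripper_force: 0.0
```

```bash
python3 - <<'E'
from h import *
s=snap('wrist','w1.png');print(s['mtx'],s['position'],s['R'])
for p in((.465,.295,.018),(.58,.25,.012),(.503,-.008,.022)):print(proj(s,p))
E
```

```text
[[313.28244227   0.         313.43568241]
 [  0.         313.28244227 198.92359551]
 [  0.           0.           1.        ]] [0.46931093 0.35302979 0.3845422 ] [[ 9.99997430e-01 -1.82780974e-03 -1.34122457e-03]
 [-2.13004155e-03 -9.60069703e-01 -2.79752799e-01]
 [-7.76334182e-04  2.79754937e-01 -9.60071129e-01]]
[310.11454352 159.07981252]
[403.60517752 194.4579475 ]
[337.67347231 369.9508184 ]
```

View pics/w1.png

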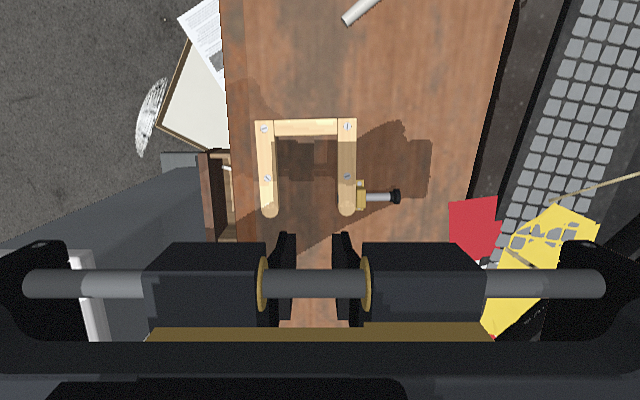

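The wrist view shows the holder: outer edges at columns ~256 and ~357, the back stop's inner edge at row ~137, the noses at row ~217. The bolt head's outer end is at about (401,196).

```bash
cat >> h.py <<'E'
def pose():
    s=snap('wrist');im=s['pixels'];hsv=cv2.cvtColor(im,cv2.COLOR_RGB2HSV).astype(int)
    m=(hsv[...,0]>12)&(hsv[...,0]<32)&(hsv[...,1]>45)&(hsv[...,2]>90)&(hsv[...,1]<165)
    return s,im,hsv,m
E
python3 - <<'E'
from h import *
s,im,hsv,m=pose()
print(hsv[160,250:282].tolist());print(hsv[160,332:362].tolist());print(hsv[112:145,307].tolist())
v=im.astype(int).sum(2)
print('head',v[196,385:408].tolist(),v[180:212,397].tolist())
print('nose',hsv[205:222,269].tolist(),hsv[205:222,347].tolist())
E
```

```text
[[11, 110, 135], [11, 107, 134], [11, 110, 134], [13, 104, 149], [12, 100, 151], [13, 98, 148], [12, 91, 145], [12, 93, 146], [21, 65, 241], [19, 71, 254], [18, 68, 250], [18, 73, 249], [18, 72, 248], [18, 73, 249], [18, 72, 248], [19, 70, 249], [19, 70, 249], [19, 70, 249], [18, 70, 249], [18, 70, 251], [18, 71, 254], [17, 88, 194], [18, 81, 205], [17, 91, 171], [17, 90, 178], [17, 87, 181], [16, 99, 137], [16, 102, 105], [12, 84, 82], [14, 76, 70], [16, 74, 76], [12, 82, 78]]
[[12, 110, 95], [11, 105, 95], [11, 112, 91], [11, 106, 89], [12, 110, 88], [13, 106, 91], [13, 95, 102], [17, 93, 170], [18, 91, 176], [17, 89, 174], [17, 86, 172], [17, 90, 170], [18, 90, 173], [17, 90, 173], [17, 89, 177], [18, 86, 177], [17, 88, 173], [17, 89, 174], [17, 93, 172], [18, 94, 171], [16, 92, 169], [16, 90, 165], [17, 92, 172], [16, 88, 180], [17, 90, 179], [11, 117, 74], [10, 105, 107], [9, 103, 111], [11, 111, 110], [14, 101, 109]]
[[12, 88, 148], [11, 86, 149], [11, 81, 151], [11, 89, 154], [11, 88, 159], [13, 85, 162], [12, 87, 149], [11, 94, 127], [17, 92, 192], [21, 65, 244], [24, 56, 253
[... 425 characters left out ...]
, 275, 267, 280, 258, 267] [261, 256, 262, 252, 254, 244, 254, 261, 264, 245, 154, 63, 61, 71, 113, 120, 113, 108, 105, 114, 104, 132, 84, 89, 54, 200, 371, 404, 386, 395, 388, 385]
nose [[17, 81, 217], [18, 80, 223], [18, 79, 220], [18, 82, 218], [18, 83, 216], [18, 83, 211], [18, 86, 205], [19, 85, 205], [17, 83, 207], [17, 81, 207], [17, 84, 206], [17, 85, 207], [17, 84, 215], [16, 89, 178], [15, 82, 99], [13, 75, 92], [14, 81, 97]] [[17, 79, 215], [17, 82, 214], [18, 81, 217], [18, 81, 212], [18, 85, 208], [18, 83, 207], [17, 82, 209], [17, 84, 207], [17, 82, 208], [17, 84, 207], [19, 83, 210], [18, 83, 212], [16, 100, 173], [11, 111, 110], [10, 108, 113], [12, 111, 115], [12, 112, 114]]
```

```bash
python3 - <<'E'
from h import *
s,im,hsv,m=pose()
m=(hsv[...,0]>14)&(hsv[...,2]>155)&(hsv[...,1]<105)
def fit(P):
    W=np.array([ray(s,p,.018)[:2] for p in P],np.float32)
    d=cv2.fitLine(W,cv2.DIST_HUBER,0,.01,.01).ravel();return d
L=fit([(np.where(m[r,245:275])[0][0]+245-.5,r) for r in range(128,200)])
Rr=fit([(np.where(m[r,335:359])[0][-1]+335+.5,r) for r in range(128,178)])
B=fit([(c,np.where(m[110:150,c])[0][-1]+110.5) for c in range(288,330)])
O=fit([(c,np.where(m[110:150,c])[0][0]+109.5) for c in range(270,345)])
for n,d in zip('LRBO',(L,Rr,B,O)):print(n,d,np.degrees(np.arctan2(d[1],d[0])))
for c0,c1 in((258,280),(338,357)):
    r=[np.where(m[190:226,c])[0][-1]+190.5 for c in range(c0,c1)];print(ray(s,(c0+np.argmax(r),max(r)),.018),r)
print('head',ray(s,(401,197.5),.012),ray(s,(401,197.5),.022), ray(s,(397,197.5),.022))
E
```

```text
L [ 0.02127113 -0.99977374  0.402497    0.2911582 ] -88.78116
R [ 0.01122792 -0.99993694  0.5184516   0.30275458] -89.35667
B [0.9999978 0.002088  0.4615554 0.3219623] 0.11963348
O [0.99968994 0.02490113 0.45852724 0.34075373] 1.4268769Traceback (most recent call last):
  File "<stdin>", line 13, in <module>
IndexError: index -1 is out of bounds for axis 0 with size 0
```

```bash
python3 - <<'E'
from h import *
s=snap('wrist')
print('noses',ray(s,(269,218.3),.018),ray(s,(347,217.2),.018))
print('head',ray(s,(401,197.5),.012),ray(s,(401,197.5),.022))
h=np.array([.4606,.287]);t=.014
Rm=np.array([[np.cos(t),-np.sin(t)],[np.sin(t),np.cos(t)]])
for p in((-.0475,-.065),(.0475,-.065),(.1165,-.0425)):print(h+Rm@p)
s=snap('top');hsv=cv2.cvtColor(s['pixels'],cv2.COLOR_RGB2HSV)
k=((hsv[...,2]>150)&(hsv[...,1]<60)).astype(np.uint8);k[:175]=0;k[225:]=0;k[:,:305]=0;k[:,355:]=0
print(k.sum());c=max(cv2.findContours(k,0,1)[0],key=cv2.contourArea);r=cv2.minAreaRect(c)
b=np.array([ray(s,p,.022)[:2] for p in cv2.boxPoints(r)]);d=b[1]-b[0];e=b[2]-b[1];print(b.mean(0),np.degrees(np.arctan2(d[1],d[0])),np.degrees(np.arctan2(e[1],e[0])),np.hypot(*d),np.hypot(*e))
E
```

```text
noses [0.41259072 0.22324463 0.018     ] [0.50930874 0.22498886 0.018     ]
head [0.57588754 0.24886242 0.012     ] [0.57298357 0.25171943 0.022     ]
[0.41401463 0.22134139]
[0.50900532 0.22267135]
[0.57768356 0.24613511]
604
[ 0.50300664 -0.00827519] -2.675629244250405 -92.92840194801946 0.07213970220227447 0.07117037806706443
```

Request:
move_arm(delta_pos=[[-30, 3, 0], [-30, 3, 0], [-30, 3, 0], [-30, 3, 0], [-30, 3, 0], [-30, 3, 0], [-30, 3, 10], [-30, 3, 20], [-30, 3, 20], [-30, 3, 20], [-30, 4, 20], [-30, 0, 20]], twist=[[0, 0, -0.017], [0, 0, 0], [0, 0, 0], [0, 0, 0], [0, 0, 0], [0, 0, 0], [0, 0, 0], [0, 0, 0], [0, 0, 0], [0, 0, 0], [0, 0, 0], [0, 0, 0]], grip=[24, 24, 24, 24, 24, 24, 24, 24, 24, 24, 24, 24])

```text
time: 3.65
ee_pos: [0.5088, -0.0822, 0.112]
eef_rot: [0.7, 0.714, 0.0, 0.0]
force: [-0.3, -0.0, 0.1]
width: 0.0238
gripper_force: 0.0
```

Request:
move_arm(delta_pos=[[0, 0, 20], [0, 0, 20], [0, 0, 20], [0, 0, 20], [0, 0, 12], [0, 0, 10], [0, 0, 0]], twist=[[0, 0, 0], [0, 0, 0], [0, 0, 0], [0, 0, 0], [0, 0, 0], [0, 0, 0], [0, 0, 0]], grip=[24, 24, 24, 24, 24, 24, 24])

```text
time: 4.35
ee_pos: [0.5074, -0.0817, 0.0096]
eef_rot: [0.701, 0.713, -0.001, -0.001]
force: [-0.3, 0.1, 0.1]
width: 0.0237
gripper_force: 0.0
```

Request:
move_arm(delta_pos=[[10, -4, 0], [10, 0, 0], [6, 0, 0], [6, 0, 0], [6, 0, 0], [6, 0, 0], [10, -2, 0], [10, -2, 0], [10, -2, 0], [10, -2, 0], [10, -2, 0], [10, -2, 0]], twist=[[0, 0, 0], [0, 0, 0], [0, 0, 0], [0, 0, 0], [0, 0, 0], [0, 0, 0], [0, 0, 0], [0, 0, 0], [0, 0, 0], [0, 0, 0], [0, 0, 0], [0, 0, 0]], grip=[24, 24, 24, 24, 24, 24, 24, 24, 24, 24, 24, 24])

```text
time: 5.55
ee_pos: [0.4912, 0.0209, 0.0112]
eef_rot: [0.701, 0.713, 0.0, 0.001]
force: [1.2, -5.4, 2.8]
width: 0.0239
gripper_force: 2.6
```

```bash
python3 - <<'E'
from h import *
s=snap('wrist','w2.png');print(bot.sense()['ee_pos'])
print(proj(s,(.49,.05,.022)))
E
```

```text
[0.49064089 0.02319354 0.01103713]
[311.69475498 205.09500435]
```

View pics/w2.png

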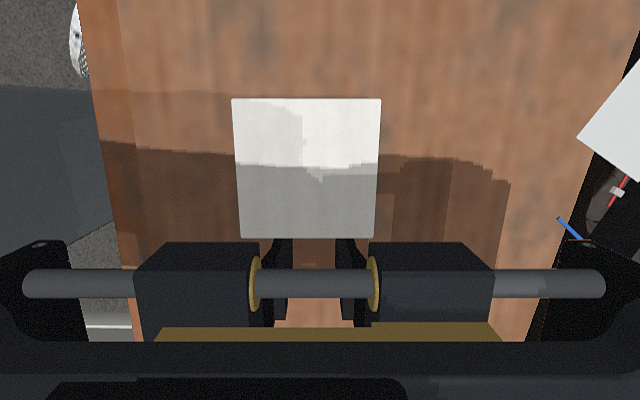

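The wrist view shows the block square to the fingers, with its far edge at row 98 (columns 232–381) and near edge at row 238 (columns 240–374).

```bash
cat >> h.py <<'E'
def block():
    s=snap('wrist');h=cv2.cvtColor(s['pixels'],cv2.COLOR_RGB2HSV)
    k=((h[...,1]<35)&(h[...,2]>100)).astype(np.uint8);k[245:]=0;k[:,:150]=0;k[:,520:]=0
    c=max(cv2.findContours(k,0,1)[0],key=cv2.contourArea)
    W=np.array([ray(s,p,.022)[:2] for p in c[:,0].astype(float)],np.float32)*1000
    r=cv2.minAreaRect(W);e=bot.sense()['ee_pos'];print('block',r,'ee',e)
    return s,W
E
python3 - <<'E'
from h import *
block()
E
```

```text
block ((486.52398681640625, 69.37293243408203), (69.38951110839844, 68.90245819091797), 1.037542700767517) ee [0.49048818 0.02306297 0.01091563]
```

Request:
move_arm(delta_pos=[[10, -2, 0], [10, -2, 0], [10, -2, 0], [10, -2, 0], [10, -2, 0], [10, -2, 0], [10, -2, 0], [10, -2, 0], [10, -2, 0], [10, -2, 0], [10, -2, 0], [0, 0, 0]], twist=[[0, 0, 0], [0, 0, 0], [0, 0, 0], [0, 0, 0], [0, 0, 0], [0, 0, 0], [0, 0, 0], [0, 0, 0], [0, 0, 0], [0, 0, 0], [0, 0, 0], [0, 0, 0]], grip=[24, 24, 24, 24, 24, 24, 24, 24, 24, 24, 24, 24])

```text
time: 6.85
ee_pos: [0.4663, 0.1321, 0.0107]
eef_rot: [0.701, 0.713, 0.0, -0.0]
force: [0.8, -0.5, 0.2]
width: 0.0239
gripper_force: 0.0
```

```bash
python3 - <<'E'
from h import *
s,W=block();cv2.imwrite('pics/w3.png',s['pixels'][:,:,::-1])
E
```

```text
block ((462.6101379394531, 178.10247802734375), (69.3271484375, 69.29195404052734), 0.9247227907180786) ee [0.46602281 0.13191247 0.01048213]
```

View pics/w3.png

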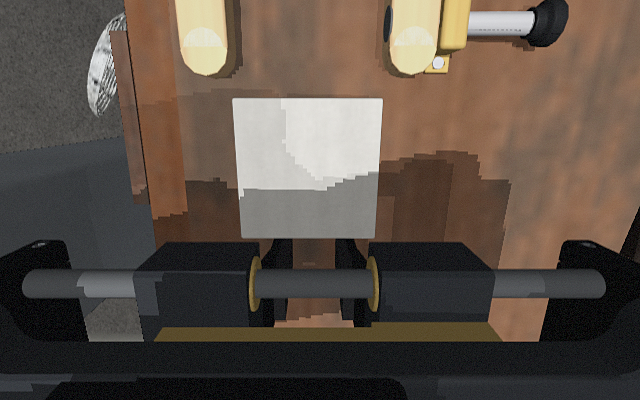

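The block is square ahead of the mouth, with its far edge at row 98 (columns 232–382). The cheek noses are at about (204,77) and (411,76), with the gap between them roughly centred on the block.

```bash
python3 - <<'E'
from h import *
s=snap('wrist');hsv=cv2.cvtColor(s['pixels'],cv2.COLOR_RGB2HSV).astype(int)
for r in(5,20,35,50):
    print(r,hsv[r,170:245,2].tolist());print(hsv[r,380:450,2].tolist())
for uv in((204,77),(411,75)):print(ray(s,uv,.018))
E
```

```text
5 [145, 146, 143, 144, 137, 158, 222, 230, 226, 227, 226, 227, 228, 224, 225, 227, 226, 227, 227, 226, 226, 225, 227, 227, 227, 226, 226, 227, 226, 227, 226, 227, 225, 228, 226, 227, 226, 227, 227, 226, 226, 227, 226, 227, 226, 226, 226, 226, 226, 225, 227, 226, 226, 211, 196, 99, 83, 90, 92, 91, 94, 95, 95, 84, 73, 73, 73, 74, 75, 73, 77, 126, 123, 123, 119]
[127, 127, 129, 130, 124, 103, 105, 114, 78, 44, 70, 96, 176, 218, 229, 227, 227, 226, 227, 226, 227, 227, 227, 227, 225, 226, 227, 226, 226, 226, 227, 227, 226, 226, 226, 227, 227, 228, 226, 227, 227, 227, 226, 227, 227, 226, 226, 227, 226, 225, 226, 226, 227, 226, 225, 226, 227, 226, 226, 230, 228, 161, 84, 63, 96, 180, 202, 209, 216, 221]
20 [130, 145, 142, 142, 139, 138, 132, 175, 232, 228, 227, 226, 227, 227, 226, 225, 226, 227, 226, 226, 226, 226, 227, 227, 227, 227, 226, 226, 226, 228, 226, 227, 226, 227, 227, 225, 227, 226, 227, 226, 228, 225, 228, 227, 227, 225, 227, 225, 226, 227, 226, 225, 227, 228, 216, 205, 116, 85, 91, 93, 94, 99, 96, 93, 85, 76, 82, 75, 77, 81, 77, 74, 133, 126, 125]
[129, 127, 131, 136, 92, 34, 4
[... 1092 characters left out ...]
, 226, 226, 226, 226, 226, 227, 227, 227, 227, 225, 227, 226, 226, 226, 225, 226, 227, 227, 227, 227, 226, 226, 227, 228, 227, 227, 228, 226, 227, 227, 227, 227, 227, 226, 227, 227, 228, 226, 226, 228, 227, 229, 235, 186, 108, 100, 96, 96, 94, 94, 93, 94, 83, 70, 74, 74, 78, 76, 74, 132, 129]
[127, 131, 119, 103, 105, 102, 100, 102, 102, 77, 163, 241, 230, 227, 225, 227, 226, 226, 226, 227, 227, 227, 226, 226, 226, 227, 226, 227, 226, 227, 227, 226, 226, 227, 228, 227, 228, 226, 227, 227, 227, 227, 227, 227, 226, 228, 226, 227, 226, 228, 227, 227, 226, 228, 227, 236, 232, 52, 76, 82, 82, 82, 86, 88, 83, 82, 80, 80, 81, 81]
[0.414122   0.22102419 0.018     ]
[0.50952492 0.22358209 0.018     ]
```

Request:
move_arm(delta_pos=[[10, 0, 0], [10, 0, 0], [10, 0, 0], [10, 0, 0], [10, 0, 0], [10, 0, 0], [8, 0, 0], [8, 0, 0], [8, 0, 0], [6, 0, 0], [4, 0, 0], [0, 0, 0]], twist=[[0, 0, 0], [0, 0, 0], [0, 0, 0], [0, 0, 0], [0, 0, 0], [0, 0, 0], [0, 0, 0], [0, 0, 0], [0, 0, 0], [0, 0, 0], [0, 0, 0], [0, 0, 0]], grip=[24, 24, 24, 24, 24, 24, 24, 24, 24, 24, 24, 24])

```text
time: 8.15
ee_pos: [0.4649, 0.2266, 0.0107]
eef_rot: [0.701, 0.713, 0.001, -0.0]
force: [-0.3, 0.6, 0.0]
width: 0.024
gripper_force: 0.0
```

Free running so far; about 15 mm remains. Slow steps until it meets the stop.

Request:
move_arm(delta_pos=[[4, 0, 0], [3, 0, 0], [3, 0, 0], [2, 0, 0], [2, 0, 0], [2, 0, 0], [0, 0, 0]], twist=[[0, 0, 0], [0, 0, 0], [0, 0, 0], [0, 0, 0], [0, 0, 0], [0, 0, 0], [0, 0, 0]], grip=[24, 24, 24, 24, 24, 24, 24])

```text
time: 8.85
ee_pos: [0.4649, 0.2415, 0.0107]
eef_rot: [0.701, 0.713, 0.0, 0.0]
force: [0.4, -4.3, 1.3]
width: 0.024
gripper_force: 1.9
```

```bash
python3 - <<'E'
from h import *
s,W=block();cv2.imwrite('pics/w4.png',s['pixels'][:,:,::-1])
E
```

```text
block ((461.2729187011719, 287.4322509765625), (69.4071044921875, 69.31851196289062), 0.9873660802841187) ee [0.46489908 0.2414755  0.0107402 ]
```

View pics/w4.png

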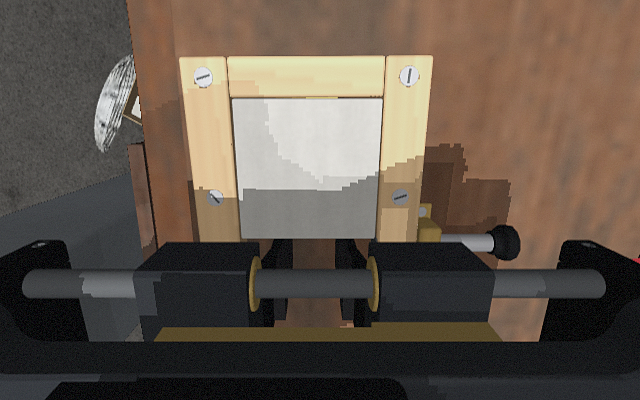

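The block is in the holder, and its far edge (row 98) touches, or nearly touches, the back stop's inner edge (row 97). I'll press a little more, so that a rise in force confirms it.

Request:
move_arm(delta_pos=[[1, 0, 0], [1, 0, 0], [1, 0, 0], [0, 0, 0], [0, 0, 0]], twist=[[0, 0, 0], [0, 0, 0], [0, 0, 0], [0, 0, 0], [0, 0, 0]], grip=[24, 24, 24, 24, 24])

```text
time: 9.4
ee_pos: [0.4649, 0.242, 0.0107]
eef_rot: [0.701, 0.713, -0.001, 0.001]
force: [-0.1, -8.4, 5.4]
width: 0.0243
gripper_force: 4.4
```

Request:
move_arm(delta_pos=[[1.5, 0, 0], [1.5, 0, 0], [0, 0, 0], [0, 0, 0]], twist=[[0, 0, 0], [0, 0, 0], [0, 0, 0], [0, 0, 0]], grip=[24, 24, 24, 24])

```text
time: 9.8
ee_pos: [0.4648, 0.2421, 0.0106]
eef_rot: [0.702, 0.712, -0.003, 0.002]
force: [-0.7, -14.0, 8.3]
width: 0.0241
gripper_force: 7.3
```

The block is home: 14 N and no further motion. Next I withdraw, lift, and turn 90° to push the bolt with the finger flanks.

Request:
move_arm(delta_pos=[[-10, 0, 0], [-15, 0, 0], [-20, 0, 0], [0, 0, -15], [0, 0, -25], [0, 0, -30], [0, 0, -30], [0, 0, -20], [0, 0, 0]], twist=[[0, 0, 0], [0, 0, 0], [0, 0, 0], [0, 0, 0], [0, 0, 0], [0, 0, 0], [0, 0, 0], [0, 0, 0], [0, 0, 0]], grip=[24, 24, 24, 24, 24, 24, 24, 24, 24])

```text
time: 10.7
ee_pos: [0.4672, 0.204, 0.1338]
eef_rot: [0.701, 0.713, 0.004, 0.0]
force: [-0.3, -1.0, -0.0]
width: 0.0236
gripper_force: 0.0
```

Request:
move_arm(delta_pos=[[0, 0, 0], [0, 0, 0], [0, 0, 0], [0, 0, 0], [0, 0, 0], [0, 0, 0], [0, 0, 0], [0, 0, 0], [0, 0, 0], [0, 0, 0], [0, 0, 0], [0, 0, 0]], twist=[[0, 0, -0.1428], [0, 0, -0.1428], [0, 0, -0.1428], [0, 0, -0.1428], [0, 0, -0.1428], [0, 0, -0.1428], [0, 0, -0.1428], [0, 0, -0.1428], [0, 0, -0.1428], [0, 0, -0.1428], [0, 0, -0.1428], [0, 0, 0]], grip=[0, 0, 0, 0, 0, 0, 0, 0, 0, 0, 0, 0])

```text
time: 11.9
ee_pos: [0.4645, 0.2023, 0.1294]
eef_rot: [-0.009, 1.0, 0.0, -0.001]
force: [-0.6, -0.1, 1.1]
width: 0.0005
gripper_force: 0.0
```

```bash
python3 - <<'E'
from h import *
s=snap('wrist','w5.png');e=bot.sense();print(e['joints'])
M=R.from_quat(e['eef_rot']).as_matrix();print(M.round(3))
print('tool delta mm to (.613,.247) :',(M.T@(np.array([.613,.247,.11])-e['ee_pos'])*1000).round(1))
s=snap('top')
for uv in((300,135),(240,78),(205,42)):print(ray(s,uv,.07))
hsv=cv2.cvtColor(s['pixels'],cv2.COLOR_RGB2HSV)
print(hsv[172:184,236:250,2])
E
```

```text
[-0.8283552   0.08418823  0.38477389  1.93129383 -0.03540524  1.13362452
  1.15529898]
[[-1.    -0.014 -0.001]
 [-0.014  1.    -0.   ]
 [ 0.001 -0.    -1.   ]]
tool delta mm to (.613,.247) : [-149.    42.7   19.3]
[0.67976219 0.07924587 0.07      ]
[0.8486337  0.26069777 0.07      ]
[0.96045562 0.37199651 0.07      ]
[[ 55 140 162 159 161 158 156 160 162 165 160 151 144 146]
 [ 34  93 155 134 138 136 134 140 150 152 161 155 153 152]
 [ 26  66 129  77  80  84  71  84 102 102 141 159 155 153]
 [ 25  43  83  60  36  50  55  43  30  39 107 155 154 150]
 [ 25  26  44  60  44  42  43  35  32  53 123 131 131 131]
 [ 29  26  38  55  65  55  74  41  32  63 117  75  77  80]
 [ 34  26  27  43  55  69  94  97  52  52  35  36  38  37]
 [ 34  26  31  42  44  56  87 113  69  37  30  30  27  28]
 [ 47  32  35  45  45  48  65  74  56  36  24  29  25  26]
 [ 48  37  40  43  38  47  54  69  38  35  31  30  25  28]
 [ 45  45  45  42  42  44  42  57  66  27  32  28  31  31]
 [ 45  47  42  37  38  44  45  49  73  45  25  28  32  31]]
```

View pics/w5.png

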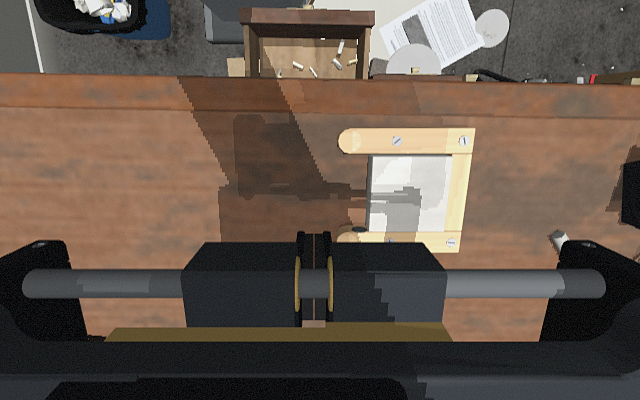

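The wrist view (hand now turned) shows the block at (408,193), tight against the back stop and the cheeks. The bolt side is under the hand. Now I move beyond the bolt head and descend.

Request:
move_arm(delta_pos=[[-20, 6, 0], [-25, 7, 0], [-25, 7, 0], [-25, 7, 0], [-25, 8, 0], [-20, 8, 0], [-10, 0, 0], [0, 0, 0]], twist=[[0, 0, 0], [0, 0, 0], [0, 0, 0], [0, 0, 0], [0, 0, 0], [0, 0, 0], [0, 0, 0], [0, 0, 0]], grip=[0, 0, 0, 0, 0, 0, 0, 0])

```text
time: 12.8
ee_pos: [0.6151, 0.2471, 0.1297]
eef_rot: [-0.007, 1.0, -0.001, -0.0]
force: [0.3, -1.3, -0.6]
width: 0.0006
gripper_force: 0.0
```

Request:
move_arm(delta_pos=[[0, 0, 20], [0, 0, 25], [0, 0, 25], [0, 0, 25], [0, 0, 15], [0, 0, 8], [0, 0, 0]], twist=[[0, 0, 0], [0, 0, 0], [0, 0, 0], [0, 0, 0], [0, 0, 0], [0, 0, 0], [0, 0, 0]], grip=[0, 0, 0, 0, 0, 0, 0])

```text
time: 13.5
ee_pos: [0.6137, 0.2474, 0.0119]
eef_rot: [-0.008, 1.0, -0.0, -0.001]
force: [0.2, -0.2, -1.1]
width: 0.0009
gripper_force: 0.0
```

```bash
python3 - <<'E'
from h import *
s=snap('scene');im=s['pixels'][105:205,200:340,::-1]
cv2.imwrite('pics/s2.png',cv2.resize(im,None,fx=5,fy=5,interpolation=2))
E
```

```text
(no output)
```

View pics/s2.png

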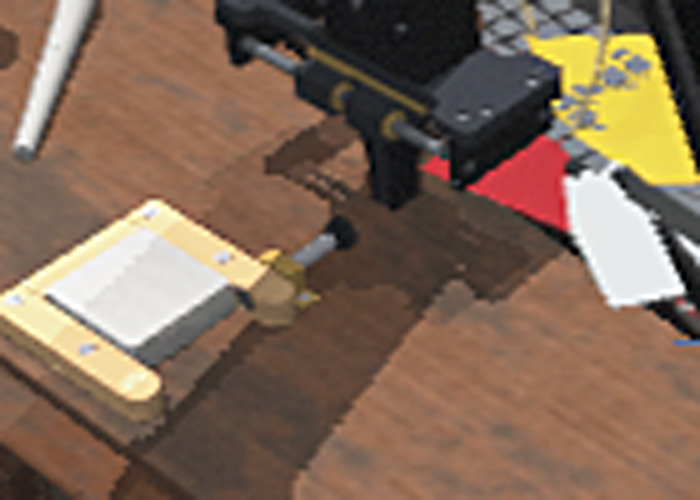

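The scene crop shows the fingertips at (395,200), just beyond the black bolt head at (340,232) and in line with it. The block is home. Pushing the bolt now.

Request:
move_arm(delta_pos=[[10, 0, 0], [8, 0, 0], [6, 0, 0], [6, 0, 0], [6, 0, 0], [6, 0, 0], [5, 0, 0], [4, 0, 0], [3, 0, 0], [3, 0, 0], [2, 0, 0], [0, 0, 0]], twist=[[0, 0, 0], [0, 0, 0], [0, 0, 0], [0, 0, 0], [0, 0, 0], [0, 0, 0], [0, 0, 0], [0, 0, 0], [0, 0, 0], [0, 0, 0], [0, 0, 0], [0, 0, 0]], grip=[0, 0, 0, 0, 0, 0, 0, 0, 0, 0, 0, 0])

```text
time: 14.75
ee_pos: [0.5551, 0.2467, 0.0124]
eef_rot: [-0.009, 1.0, -0.0, -0.0]
force: [1.2, -0.0, 0.0]
width: 0.0007
gripper_force: 0.4
```

Request:
move_arm(delta_pos=[[2, 0, 0], [1, 0, 0], [0, 0, 0], [0, 0, 0]], twist=[[0, 0, 0], [0, 0, 0], [0, 0, 0], [0, 0, 0]], grip=[0, 0, 0, 0])

```text
time: 15.15
ee_pos: [0.5546, 0.2467, 0.0127]
eef_rot: [-0.008, 1.0, 0.0, 0.002]
force: [6.0, 1.8, -3.3]
width: 0.0008
gripper_force: 3.1
```

Request:
move_arm(delta_pos=[[1.5, 0, 0], [1.5, 0, 0], [0, 0, 0], [0, 0, 0]], twist=[[0, 0, 0], [0, 0, 0], [0, 0, 0], [0, 0, 0]], grip=[0, 0, 0, 0])

```text
time: 15.55
ee_pos: [0.5545, 0.2466, 0.0131]
eef_rot: [-0.008, 1.0, 0.001, 0.005]
force: [12.0, 1.8, -8.1]
width: 0.0006
gripper_force: 6.0
```

Request:
move_arm(delta_pos=[[-10, 0, 0], [-15, 0, 0], [-20, 0, 0], [-10, 0, 0], [0, 0, -20], [0, 0, -30], [0, 0, -30], [0, 0, -30], [0, 0, -30], [0, 0, 0], [0, 0, 0]], twist=[[0, 0, 0], [0, 0, 0], [0, 0, 0], [0, 0, 0], [0, 0, 0], [0, 0, 0], [0, 0, 0], [0, 0, 0], [0, 0, 0], [0, 0, 0], [0, 0, 0]], grip=[0, 0, 0, 0, 0, 0, 0, 0, 0, 0, 0])

```text
time: 16.65
ee_pos: [0.6042, 0.2476, 0.1529]
eef_rot: [-0.009, 1.0, 0.0, -0.0]
force: [0.1, 0.0, -0.5]
width: 0.0005
gripper_force: 0.0
```

```bash
python3 - <<'E'
from h import *
s=snap('scene');im=s['pixels'][105:205,200:340,::-1]
cv2.imwrite('pics/s3.png',cv2.resize(im,None,fx=5,fy=5,interpolation=2))
E
```

```text
(no output)
```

View pics/s3.png

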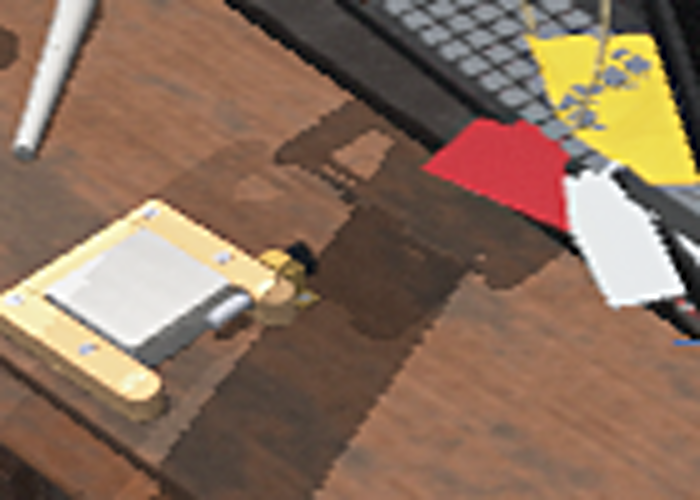

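The bolt head is at (300,258), hard by its bracket, and the rod stands behind the home block at (230,308). The hand is clear.

```bash
python3 -c "
from plant import bot
print(bot.sign_off())"
```

```text
the job is handed in; nothing more can be done
None
```

The block is fully home against the back stop, the bolt is pushed in to its stop behind it, the hand is clear, and the job is handed in (no verdict came back).

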